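Pull the index plunger of the sample slide and hold the carriage at the zero stop

ROBOT

A 6-joint arm with a two-finger parallel gripper is mounted at the origin on the work surface. World frame = base frame: x ahead of the robot, y to its left, z up, the work surface at z = 0. Lengths are in m, angles in rad, forces in N, time in s.
With the tool pointing down it reaches from about 0.4 to 0.925 m from the base axis. Payload 3.4 kg.
Tool frame: the origin (TCP) lies on the centre line of the jaws, within the pads' length; the fingertips stand 25 mm ahead of it and the grasp point (between the pads) lies 6 mm ahead of it; z points along the fingers, y is the line along which they close (so a half turn about z gives the same grasp; the last joint's range is limited). The gripper opens to 85 mm and grips with 20 to 120 N. Pads are 22 mm wide; open, the fingers measure 114 mm over their backs; the gripper's body (76 mm by 85 mm) begins 54 mm behind the grasp point. The pads swing forward as they close: fully open they stand 13 mm farther back than shut.
Start: joints at [-1.177, 0.307, 1.506, -0, 1.328, -0.073], TCP at [0.259, -0.513, 0.256] pointing down, gripper open.
Joint ranges: [-3.12, 3.12], [-1.05, 2.28], [0.14, 2.33], [-1.42, 4.57], [0.1, 2.73], [-2.68, 2.68]. Speed limits (rad/s): [2.57, 2.57, 3.14, 3.14, 3.14, 3.14].

INTERFACE

Orientations are given as [roll, pitch, yaw] about the fixed x, y, z axes, in that order (R = Rz(yaw) Ry(pitch) Rx(roll)).
In Python, from workcell import monitor, cams, ticket gives the robot as it stands.
- The arm moves only by the tool apply_moves, never from a script. Its argument "targets" is a list of rows, each a list of 2 entries, a list of its own where there are three numbers: the shift along the world's x, y, z each as a share of 120 mm, from -1 to 1, then the turn about the world's z as a share of pi rad, from -1 to 1. In form: [[[x, y, z], roll], ...]. A call has 1 to 20 rows; each row is the pose to reach, as a shift and turn from the pose commanded when the call began, turning the shorter way round; what a row does not reach only later rows make up. A row lasts 1/10 s, in which the tool goes at most 50 mm and 8.59 degrees, less where a joint would pass 70% of its speed; a pose out of reach is approached as far as the arm can. A call with a number of a shift or a turn outside -1 to 1 is refused whole. A call with a gripper value outside its range is refused whole. "grip" is the closure, from 0 (fully open) to 1 (shut), set as the call begins (left out, the last holds). The fingers move at their own pace and stop on an object; the grip force is fixed at half the most. Time passes only in rows, so rows that repeat a pose let the fingers close. It gives the time, the measured TCP pose, the force, the opening and the grip force at its end, in the units of the state.
- monitor.read_state(): the state, without advancing time (a new reading comes with each control period).
- cams.get_image(name): name is "scene" or "top" or "wrist"; returns a dict with "image" (480x640x3 uint8, red, green, blue), "range_z" (480x640 float32, m along the optical axis (not along the pixel's ray), 0 where there is no reading), "fovy" (degrees; the focal length in pixels is half the picture's height over the tangent of half this angle, whatever the lens; pixels are square), "cx", "cy" (the principal point, pixels), "world_from_camera" (4x4, takes a point from camera to world coordinates); the wrist camera has in their place "T_tool_cam" (4x4, takes a point from camera to tool coordinates, whose origin is the TCP and whose axes are the flange's). Camera axes: x right, y down, z forward; pixel columns grow to the right and rows downward; lengths in m; the calibration is good to about 2 mm. A picture is of the moment at which its call begins: read the wrist's pose just before it.
- ticket.job_done(): hands the job in; it is judged then, once.
The state is a dict: "time_s": time; "q": joint angles; "joint_velocities": joint speeds; "tau": joint torques, N m; "eef_pos": TCP position; "tool_rot": TCP orientation; "ft_force": force on the tool from outside, world axes, zero at the start; "ft_torque": the same for the moment, N m; "width": finger opening in m; "finger_force": force on a finger pad.
Only numpy, scipy, OpenCV 4.12 (cv2) and the standard library are available. Lean on these libraries where they do the work, as an engineer would, in place of code of your own. Each camera call takes 0.05 s, during which the arm holds its last target. There are 200 camera calls.

TASK

The sample carriage is locked on its rail by the spring plunger with the orange mushroom knob. Take the knob, draw the plunger straight up until you feel it come against its internal stop, then keep it fully up all the way while you run the carriage gently along the rail, by the same knob, until it rests right up against the red stop. Finish there still holding the knob, plunger fully up and carriage touching the red stop, so that I can zero the scale; leave the other things on the bench where they stand.

Things in the scene. Friction and masses are not known exactly. Their poses are not given: they have to be found in the camera images.
- rail: Fixed aluminium rail bed, 460 mm long, 90 wide, 30 high; cream reading head (110 x 150 x 88 high) beside its middle, away from the robot. Origin: on the bench under the bed's middle; y along the rail, x across it towards the head, z up. On it: a dark index strip (top 38 mm above the bench, 10 mm holes every 25 mm, at x = -30 mm) and a steel guide (x = +20 mm).
- carriage (a joint): Position of the carriage along the rail's y axis in m: 0 at the start, where the pin is seated in the middle hole; about 2 N of friction when free. Stiff guide: it can only slide, and only with the pin out.
- carriage_mid (a point): Middle of the top of the carriage plate (aluminium, 100 mm along the rail, 105 across, 46 to 58 mm above the bench). On it: the plunger's steel sleeve at rail x = -30 mm (26 mm wide at its foot, 19 above, top 87 mm above the bench) and a steel sample cup at rail x = +26 mm (43 mm wide, top 76 mm above the bench).
- plunger (a joint): How far the plunger is drawn up, in m: 0 seated, 0.012 fully up against its hard internal stop. A spring pulls it down with about 3 N when seated, 7 N when fully up. The 8 mm round-nosed pin leaves its hole at 0.008; let go, it springs down.
- knob (a point): Centre of the plunger's orange mushroom knob: 24 mm tall, 29 mm wide from 2 mm below to 7 mm above this point, underside tapered to 20 mm. Vertical axis, at rail x = -30 mm. This point is 102 mm above the bench when seated and rises with the plunger. Nothing else is as high near it.
- red_stop: Fixed red clamp block on the guide with rubber buffers: 22 mm along the rail over its buffers, 50 across, thumb screw top 76 mm above the bench. Origin: centre of its underside, 30 mm above the bench, axes parallel to the rail's. On either side of the carriage, which touches it when their middles are 61 mm apart along the rail; the hard buffers give under 0.5 mm.
- grey_stop: The same block in grey, on the other side of the carriage. Not wanted.
- reagent: Loose glass bottle with a green cap, 64 mm in diameter, 150 mm high; origin at the centre of its underside. Leave alone.
- beaker: Loose open steel beaker, 72 mm in diameter, 105 mm high; origin at the centre of its underside. Leave alone.
- vial_rack: Loose white rack with eight capped vials, 60 x 120 mm, 53 mm high; origin at the centre of its underside. Leave alone.

How it is judged:
On the way:
1. the plunger is drawn fully up (at least 10 of 12 mm) while the carriage is still at its hole (value of joint plunger above 0.01 m and value of joint carriage between -0.01 and 0.01 m), for 0.2 s.
At the end, for the whole second after the job is handed in: The gripper's fingers still hold the knob, the plunger is drawn up at least 9.5 of its 12 mm, and the carriage stands still with its edge within 1.5 mm of the red stop's buffer (value of joint plunger above 0.0095 m and y of carriage_mid in the frame of red_stop between -0.0625 and 0.0625 m and contact force between the fingers and plunger above 3 N and velocity of joint carriage between -0.01 and 0.01 m/s); the arm keeps its last pose, push and grip.
It fails at once if away from its hole the plunger is let down onto the strip (below 8.5 of 12 mm) (value of joint plunger below 0.0085 m and (value of joint carriage above 0.01 m or value of joint carriage below -0.01 m)).
It fails at once if the carriage is rammed into a stop (over 60 N) (contact force between carriage and red_stop above 60 N or contact force between carriage and grey_stop above 60 N).
It fails at once if a bystander is moved or tipped (distance of any of reagent, beaker, vial_rack from where it was at the start of the episode above 0.03 m or angle between any of reagent, beaker's own z axis and vertical above 0.3 rad).
It also fails if it takes over 32 s, if anything falls off the work surface, if the arm or the gripper's body presses on something with over 40 N, if the wrist force passes 120 N, or if a joint passes its speed limit or range.

## Working session

There is one attempt and no reset: what is moved stays moved. The work goes in short steps, Python scripts to look and compute and a tool call to move; the robot and the scene stay as the last step left them, time stands still between calls to the robot, and variables do not carry over. Pictures are saved under pics/ and viewed, at most 10 in all, crops included, and the job is handed in when it is done.

Besides the shell and the picture viewer there is one more tool, called after ">>>" as a command line: name --argument value ..., lists and objects as JSON in quotes. apply_moves: Moves the arm, as the interface text tells. Shift numbers are shares of 120 mm and turn numbers shares of pi rad, none past 1 either way. Its arguments: {"type":"object","properties":{"targets":{"type":"array"},"grip":{"type":"number"}},"required":["targets"]}

```bash
mkdir -p pics; ls; cat > h.py <<'E'
import numpy as np,cv2
from workcell import monitor,cams,ticket
def get(n):
    s=monitor.read_state(); d=cams.get_image(n); d['f']=240/np.tan(np.radians(d['fovy'])/2); return s,d
def pts(d,T):
    z=d['range_z']; v,u=np.mgrid[:480,:640]
    P=np.stack([(u-d['cx'])/d['f']*z,(v-d['cy'])/d['f']*z,z],-1)
    return P@T[:3,:3].T+T[:3,3]
def ray(d,T,u,v,h):
    r=T[:3,:3]@np.array([(u-d['cx'])/d['f'],(v-d['cy'])/d['f'],1]); o=T[:3,3]
    return o+r*(h-o[2])/r[2]
def blobs(d,T,lo,hi,amin=40):
    hsv=cv2.cvtColor(d['image'],cv2.COLOR_RGB2HSV); m=cv2.inRange(hsv,np.array(lo),np.array(hi))
    n,l,st,c=cv2.connectedComponentsWithStats(m); P=pts(d,T); out=[]
    for i in range(1,n):
        if st[i,4]>=amin:
            q=P[(l==i)&(d['range_z']>0)]
            out.append((c[i].round(1),st[i].tolist(),np.median(q,0).round(4) if len(q) else None,np.percentile(q,[2,98],axis=0).round(3).tolist() if len(q) else None))
    return out
def save(d,n): cv2.imwrite('pics/'+n,cv2.cvtColor(d['image'],cv2.COLOR_RGB2BGR))
E
python3 - <<'E'
from h import *
s=monitor.read_state(); print(s)
for n in('top','scene'):
    _,d=get(n); save(d,n+'1.png'); T=d['world_from_camera']; print(n,d['fovy'],T.round(3).tolist())
    for nm,lo,hi in(('orange',(8,150,120),(22,255,255)),('red',(0,150,80),(6,255,255)),('red2',(172,150,80),(180,255,255))):
        for b in blobs(d,T,lo,hi): print(nm,b)
E
```

```text
pics
{'time_s': 0.0, 'q': array([-1.17647697e+00,  3.07585900e-01,  1.50769936e+00, -7.88086370e-06,
        1.32842086e+00, -7.34756621e-02]), 'joint_velocities': array([ 0.00095304, -0.00132357, -0.00176635, -0.0007353 ,  0.00132659,
       -0.00161832]), 'tau': array([-1.82752174e-03, -4.57555282e+01, -2.51911139e+01, -6.37266494e-04,
        1.32491844e-02, -2.17182458e-05]), 'eef_pos': array([ 0.25900945, -0.51261216,  0.25536382]), 'tool_rot': array([-3.13948433e+00, -1.47522278e-04,  4.67796758e-01]), 'ft_force': array([0.26765639, 0.09821153, 0.29188839]), 'ft_torque': array([ 0.00778679,  0.04307052, -0.04014834]), 'finger_force': 0.0, 'width': 0.08495305047213669}
top 42.00886109035622 [[-0.002, -0.986, 0.167, 0.255], [-1.0, 0.002, -0.003, -0.014], [0.002, -0.167, -0.986, 1.924], [0.0, 0.0, 0.0, 1.0]]
scene 51.96310527557443 [[0.806, 0.353, -0.475, 1.22], [0.591, -0.502, 0.631, -0.885], [-0.016, -0.79, -0.614, 0.949], [0.0, 0.0, 0.0, 1.0]]
orange (array([305.6, 226.7]), [301, 222, 10, 10, 72], array([0.4928, 0.0046, 0.1101]), [[0.381, -0.004, -0.003], [0.501, 0.149, 0.115]])
red (array([389.7,  75.5]), [386, 70, 8, 12, 85], array([0.1764, 1.0232, 0.1905]), [[0.154, 1.009, 0.165], [0.191, 1.051, 0.209]])
red (array([340.1, 214.7]), [332, 210, 15, 12, 82], array([0.5026, 0.1723, 0.0613]), [[0.475, 0.161, 0.043], [0.518, 0.185, 0.07]])
```

View pics/top1.png

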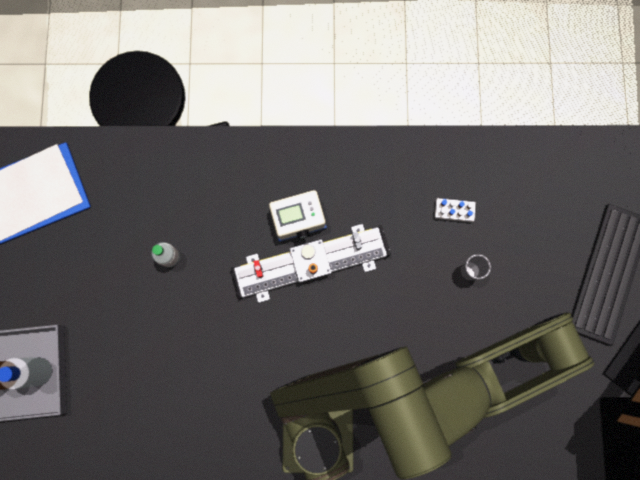

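View pics/scene1.png

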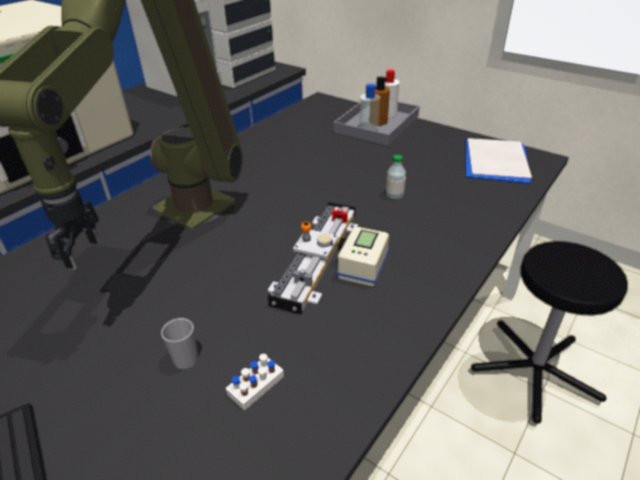

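The top view shows the red stop at about (258,269), the knob at (312,268), the grey stop at (357,238), and the rail running from (237,283) to (383,243). In the scene view the knob is at (306,227) and the red stop at (340,214). So red lies on the +y side, with the rail yawed about 15°.

```bash
python3 - <<'E'
from h import *
_,d=get('top'); T=d['world_from_camera']; im=d['image']
hsv=cv2.cvtColor(im,cv2.COLOR_RGB2HSV)
print('px',hsv[268,313],hsv[269,258])
def cen(lo,hi,x0,x1,y0,y1):
    m=np.zeros(hsv.shape[:2],np.uint8); m[y0:y1,x0:x1]=cv2.inRange(hsv,np.array(lo),np.array(hi))[y0:y1,x0:x1]
    v,u=np.nonzero(m); return u.mean(),v.mean(),len(u)
k=cen((8,100,60),(22,255,255),300,325,258,285); r=cen((0,120,60),(8,255,255),245,275,255,285)
print('knob',k,ray(d,T,k[0],k[1],.108).round(4)); print('red',r,ray(d,T,r[0],r[1],.06).round(4))
P=pts(d,T); m=((P[...,2]>.02)&(P[...,2]<.045)).astype(np.uint8); m[:, :225]=0;m[:,395:]=0;m[:232]=0;m[305:]=0
q=P[m>0][:,:2]; 
rect=cv2.minAreaRect(q.astype(np.float32)); print('rail',rect)
c=q.mean(0); w,V=np.linalg.eigh(np.cov(q.T)); print(c,V[:,1],np.arctan2(-V[0,1],V[1,1]))
for lo,hi,n in(((8,150,120),(22,255,255),'orange'),):
    _,e=get('scene'); print(ray(e,e['world_from_camera'],305.6,226.7,.103).round(4))
E
```

```text
px [169  28  72] [177  66 229]
knob (np.float64(312.53846153846155), np.float64(268.09615384615387), 52) [0.4873 0.0128 0.108 ]
red (np.float64(257.6607142857143), np.float64(268.7857142857143), 56) [0.4917 0.1783 0.06  ]
rail ((0.5362494587898254, 0.02535000443458557), (0.16396671533584595, 0.4847426116466522), 15.969694137573242)
[0.51359341 0.02485841] [-0.26406283  0.96450548] 0.26723213718679273
[0.4865 0.0128 0.103 ]
```

>>> apply_moves --targets '[[[0.12,0.25,0],-0.02],[[0.25,0.5,0],-0.04],[[0.38,0.75,0],-0.064],[[0.5,1,0],-0.064]]'

```text
time_s: 0.6
eef_pos: [0.3196, -0.3921, 0.2561]
tool_rot: [-3.141, -0.0, 0.265]
ft_force: [0.5, -0.6, 0.3]
width: 0.0852
finger_force: 0.0
```

>>> apply_moves --targets '[[[0.12,0.25,0],0],[[0.25,0.5,0],0],[[0.38,0.75,0],0],[[0.5,1,0],0]]'

```text
time_s: 1.0
eef_pos: [0.3797, -0.2719, 0.2562]
tool_rot: [-3.142, -0.0, 0.267]
ft_force: [0.7, 0.1, 0.6]
width: 0.0853
finger_force: 0.0
```

>>> apply_moves --targets '[[[0.12,0.25,0],0],[[0.25,0.5,0],0],[[0.38,0.75,0],0],[[0.5,1,0],0]]'

```text
time_s: 1.4
eef_pos: [0.4397, -0.1519, 0.2563]
tool_rot: [3.142, -0.0, 0.267]
ft_force: [0.9, -0.3, 0.7]
width: 0.0852
finger_force: 0.0
```

>>> apply_moves --targets '[[[0.1,0.25,0],0],[[0.2,0.5,0],0],[[0.3,0.75,0],0],[[0.4,1,0],0],[[0.4,1,0],0],[[0.4,1,0],0]]'

```text
time_s: 2.0
eef_pos: [0.4871, -0.0328, 0.2561]
tool_rot: [3.141, 0.001, 0.269]
ft_force: [0.0, -0.4, 0.4]
width: 0.0854
finger_force: 0.0
```

```bash
cat > w.py <<'E'
from h import *
from scipy.spatial.transform import Rotation as R
import sys
s,d=get('wrist'); save(d,sys.argv[1])
W=np.eye(4); W[:3,:3]=R.from_euler('xyz',s['tool_rot']).as_matrix(); W[:3,3]=s['eef_pos']; T=W@d['T_tool_cam']
print(s['time_s'],s['eef_pos'].round(4),s['tool_rot'].round(4),s['q'].round(3),s['width'])
hsv=cv2.cvtColor(d['image'],cv2.COLOR_RGB2HSV)
for nm,lo,hi,h in(('orange',(7,130,60),(22,255,255),.107),('red',(0,130,60),(6,255,255),.055),('red',(172,130,60),(180,255,255),.055)):
    for b in blobs(d,T,lo,hi,150): print(nm,b,'ray',ray(d,T,*b[0],h).round(4))
E
python3 w.py w1.png
```

```text
2.0 [ 0.4871 -0.0328  0.2561] [3.1413e+00 9.0000e-04 2.6890e-01] [-1.530e-01  1.860e-01  1.679e+00 -1.000e-03  1.277e+00  1.149e+00] 0.08536416260870906
orange (array([ 44.4, 101.9]), [7, 100, 71, 5, 211], array([0.5132, 0.2023, 0.0276]), [[0.5, 0.179, -0.002], [0.518, 0.255, 0.065]]) ray [0.5247 0.1579 0.107 ]
orange (array([254.2, 212.9]), [234, 193, 40, 43, 1018], array([0.4923, 0.0132, 0.1129]), [[0.475, 0.002, 0.1], [0.502, 0.027, 0.115]]) ray [0.4891 0.014  0.107 ]
red (array([ 55., 136.]), [28, 104, 60, 67, 2103], array([0.4951, 0.1768, 0.0651]), [[0.471, 0.167, 0.036], [0.516, 0.19, 0.076]]) ray [0.4928 0.1813 0.055 ]
```

View pics/w1.png

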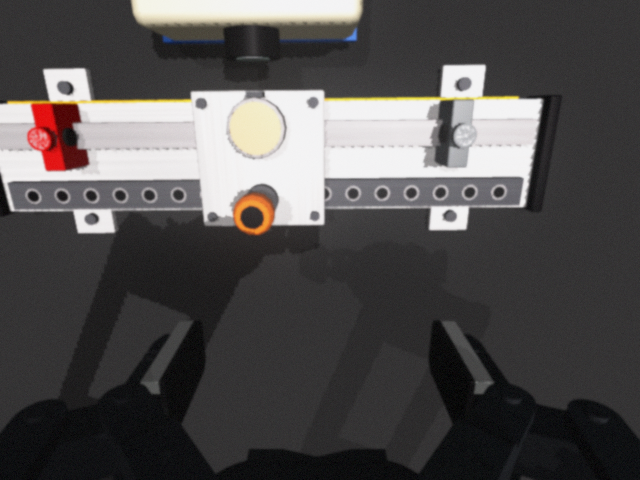

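The wrist view shows the knob at (254,213), the carriage plate spanning columns 192–324, the red stop at (55,136), and the strip holes along row ≈193. The rail is level in the image, so the tool yaw already matches it closely.

```bash
cat > m.py <<'E'
from h import *
from scipy.spatial.transform import Rotation as R
s,d=get('wrist')
W=np.eye(4); W[:3,:3]=R.from_euler('xyz',s['tool_rot']).as_matrix(); W[:3,3]=s['eef_pos']; T=W@d['T_tool_cam']
a=ray(d,T,34,195,.038); b=ray(d,T,499,191,.038); u=(a-b)[:2]; L=np.hypot(*u); u/=L
print('strip span',L,'(n*25mm)','yaw',np.arctan2(-u[0],u[1]),'u',u)
pl=[ray(d,T,x,y,.058)[:2] for x,y in((192,92),(323,91),(324,225),(204,225))]
print('plate',np.linalg.norm(pl[0]-pl[1]),np.linalg.norm(pl[1]-pl[2])); mid=(pl[0]+pl[2]+pl[1]+pl[3])/4
hsv=cv2.cvtColor(d['image'],cv2.COLOR_RGB2HSV); m=cv2.inRange(hsv,np.array((7,130,40)),np.array((22,255,255))); m[:180]=0
c=max(cv2.findContours(m,0,2)[0],key=cv2.contourArea); (x,y),r=cv2.minEnclosingCircle(c)
print('knob circle',x,y,r); k=ray(d,T,x,y,.107)[:2]; print('knob',k,'diam mm',2*r/d['f']*(T[2,3]-.107)*1000)
v=np.array([u[1],-u[0]])
print('mid',mid,'mid-knob along/across',(mid-k)@u,(mid-k)@v)
P=pts(d,T); m=cv2.inRange(hsv,np.array((0,130,50)),np.array((6,255,255)))>0; m[:, 110:]=0
q=P[m&(P[...,2]>.035)]; al=(q[:,:2]-k)@u; ac=(q[:,:2]-k)@v
print('red along',np.percentile(al,[1,5,50,95,99]),'across',np.percentile(ac,[2,50,98]),'z',np.percentile(q[:,2],[2,98]))
t=(q[:,2]>.052)&(q[:,2]<.066); print('redtop',np.percentile(al[t],[1,50,99]))
print('TCP->knob',k-s['eef_pos'][:2])
E
python3 m.py
```

```text
strip span 0.3992638466611332 (n*25mm) yaw 0.27630126955769674 u [-0.27279908  0.96207103]
plate 0.09752846672918299 0.10384433307781543
knob circle 252.7939910888672 213.4220428466797 21.493501663208008
knob [0.48829309 0.01421112] diam mm 28.892555565855247
mid [0.51628868 0.02145579] mid-knob along/across -0.0006672860866260722 0.028910084953632037
red along [0.14993985 0.15034517 0.15187154 0.16395522 0.16558155] across [0.02645797 0.05302252 0.07254011] z [0.03733308 0.07605828]
redtop [0.15002304 0.15231601 0.16553452]
TCP->knob [0.00143076 0.04768138]
```

>>> apply_moves --targets '[[[0.01,0.2,-0.2],0.002],[[0.012,0.397,-0.4],0.002],[[0.012,0.397,-0.6],0.002],[[0.012,0.397,-0.6],0.002],[[0.012,0.397,-0.6],0.002]]'

```text
time_s: 2.6
eef_pos: [0.4884, 0.0134, 0.1844]
tool_rot: [3.142, 0.001, 0.272]
ft_force: [-0.3, -0.9, 0.9]
width: 0.0854
finger_force: 0.0
```

```bash
python3 w.py w2.png
```

```text
2.6 [0.4884 0.0134 0.1844] [3.1416e+00 1.0000e-03 2.7170e-01] [-0.059  0.259  1.783 -0.     1.1    1.24 ] 0.08537101768560831
orange (array([317. , 269.5]), [291, 244, 54, 56, 1750], array([0.494 , 0.0161, 0.1127]), [[0.477, 0.002, 0.1], [0.502, 0.028, 0.115]]) ray [0.4902 0.0151 0.107 ]
red (array([ 60., 165.]), [24, 125, 75, 85, 3249], array([0.4987, 0.1767, 0.0649]), [[0.471, 0.167, 0.035], [0.517, 0.19, 0.076]]) ray [0.4937 0.1807 0.055 ]
```

View pics/w2.png

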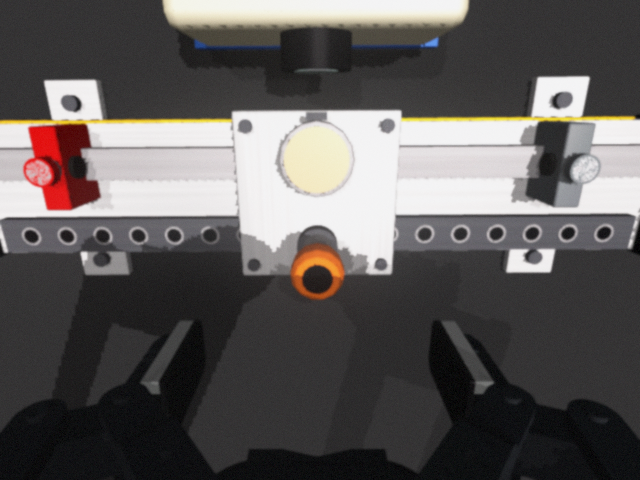

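The knob is at (318,272), midway between the pads, so I'm descending and closing.

>>> apply_moves --targets '[[[0.004,0.006,-0.2],0],[[0.004,0.006,-0.4],0],[[0.004,0.006,-0.55],0],[[0.004,0.006,-0.637],0],[[0.004,0.006,-0.637],0],[[0.004,0.006,-0.637],0]]'

```text
time_s: 3.25
eef_pos: [0.4901, 0.0148, 0.1088]
tool_rot: [3.141, -0.002, 0.272]
ft_force: [0.2, 0.3, 0.1]
width: 0.0854
finger_force: 0.0
```

>>> apply_moves --targets '[[[0,0,0],0],[[0,0,0],0],[[0,0,0],0],[[0,0,0],0],[[0,0,0],0],[[0,0,0],0],[[0,0,0],0],[[0,0,0],0],[[0,0,0],0],[[0,0,0],0]]' --grip 1

```text
time_s: 4.25
eef_pos: [0.4896, 0.0149, 0.1086]
tool_rot: [3.141, -0.001, 0.273]
ft_force: [-0.6, -0.7, 5.1]
width: 0.0269
finger_force: 58.6
```

```bash
python3 w.py w3.png
```

```text
4.25 [0.4896 0.0149 0.1086] [ 3.1408e+00 -1.0000e-03  2.7330e-01] [-5.500e-02  3.590e-01  1.876e+00 -1.000e-03  9.050e-01  1.242e+00] 0.02686065002437335
orange (array([316.7, 352.9]), [278, 314, 78, 90, 4230], array([0.4958, 0.0181, 0.1119]), [[0.477, 0.004, 0.096], [0.502, 0.029, 0.114]]) ray [0.4917 0.0168 0.107 ]
red (array([ 10.7, 225.4]), [0, 212, 26, 31, 450], array([0.4771, 0.1678, 0.0403]), [[0.472, 0.166, 0.032], [0.483, 0.17, 0.048]]) ray [0.4846 0.1576 0.055 ]
```

View pics/w3.png

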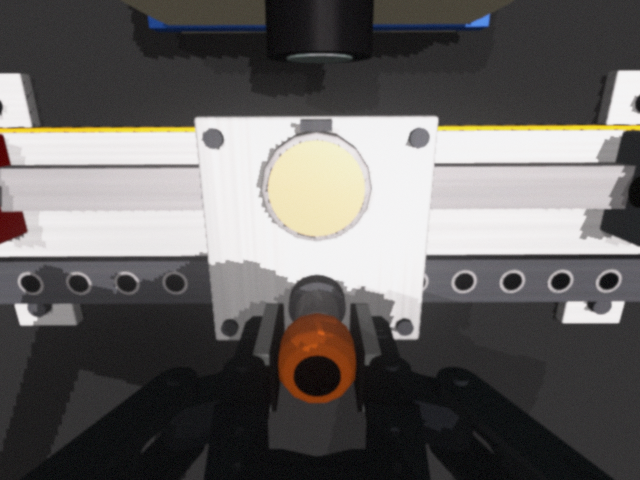

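The knob (about (317,360)) sits between both pads, firmly held. Now I'm drawing it up slowly.

>>> apply_moves --targets '[[[0,0,0.008],0],[[0,0,0.016],0],[[0,0,0.025],0],[[0,0,0.033],0],[[0,0,0.033],0]]'

```text
time_s: 4.8
eef_pos: [0.4895, 0.015, 0.1118]
tool_rot: [3.141, -0.0, 0.273]
ft_force: [1.8, -1.8, -4.9]
width: 0.0264
finger_force: 59.3
```

>>> apply_moves --targets '[[[0,0,0.008],0],[[0,0,0.016],0],[[0,0,0.025],0],[[0,0,0.033],0],[[0,0,0.033],0]]'

```text
time_s: 5.3
eef_pos: [0.4894, 0.0153, 0.116]
tool_rot: [-3.142, -0.001, 0.273]
ft_force: [1.9, -0.7, -5.3]
width: 0.0268
finger_force: 59.3
```

>>> apply_moves --targets '[[[0,0,0.008],0],[[0,0,0.016],0],[[0,0,0.016],0],[[0,0,0.016],0]]'

```text
time_s: 5.7
eef_pos: [0.4894, 0.0152, 0.1178]
tool_rot: [-3.141, -0.0, 0.273]
ft_force: [4.2, 0.5, -5.8]
width: 0.0262
finger_force: 59.3
```

>>> apply_moves --targets '[[[0,0,0.008],0],[[0,0,0.008],0],[[0,0,0.008],0]]'

```text
time_s: 6.0
eef_pos: [0.4893, 0.0152, 0.1187]
tool_rot: [-3.141, -0.0, 0.273]
ft_force: [4.5, 0.4, -5.8]
width: 0.0267
finger_force: 59.4
```

>>> apply_moves --targets '[[[0,0,0.008],0],[[0,0,0.008],0],[[0,0,0.008],0]]'

```text
time_s: 6.3
eef_pos: [0.4894, 0.0152, 0.1197]
tool_rot: [-3.142, -0.0, 0.273]
ft_force: [5.4, 0.4, -4.9]
width: 0.0268
finger_force: 59.4
```

>>> apply_moves --targets '[[[0,0,0.006],0],[[0,0,0.006],0],[[0,0,0.006],0]]'

```text
time_s: 6.6
eef_pos: [0.4893, 0.0152, 0.1204]
tool_rot: [-3.142, -0.0, 0.273]
ft_force: [5.5, 1.0, -6.9]
width: 0.0268
finger_force: 59.4
```

>>> apply_moves --targets '[[[0,0,0.004],0],[[0,0,0.004],0],[[0,0,0.004],0]]'

```text
time_s: 6.9
eef_pos: [0.4894, 0.0152, 0.1207]
tool_rot: [-3.141, -0.0, 0.273]
ft_force: [5.0, 1.5, -6.3]
width: 0.0264
finger_force: 59.9
```

>>> apply_moves --targets '[[[0,0,0.004],0],[[0,0,0.004],0],[[0,0,0.004],0]]'

```text
time_s: 7.2
eef_pos: [0.4893, 0.0152, 0.1208]
tool_rot: [-3.141, -0.0, 0.273]
ft_force: [6.8, 0.6, -10.9]
width: 0.0267
finger_force: 60.1
```

>>> apply_moves --targets '[[[0,0,0.004],0],[[0,0,0.004],0],[[0,0,0.004],0]]'

```text
time_s: 7.5
eef_pos: [0.4893, 0.0152, 0.1208]
tool_rot: [-3.141, 0.0, 0.273]
ft_force: [7.2, 1.1, -14.9]
width: 0.0266
finger_force: 60.3
```

>>> apply_moves --targets '[[[0,0,0.004],0],[[0,0,0.004],0],[[0,0,0.004],0]]'

```text
time_s: 7.8
eef_pos: [0.4893, 0.0152, 0.1209]
tool_rot: [-3.141, 0.0, 0.273]
ft_force: [7.4, 0.3, -17.9]
width: 0.0266
finger_force: 60.5
```

The stop is felt: z stalls at 0.1208 after 12.2 mm of travel, and the force rises to 18 N. I'm starting the slide gently.

>>> apply_moves --targets '[[[0.002,0.008,0],0],[[0,0.024,0],0],[[-0.006,0.04,0],0],[[-0.012,0.06,0],0],[[-0.018,0.08,0],0],[[-0.018,0.08,0],0]]'

```text
time_s: 8.4
eef_pos: [0.4866, 0.0249, 0.1209]
tool_rot: [-3.141, 0.001, 0.273]
ft_force: [7.7, 1.1, -17.1]
width: 0.0262
finger_force: 60.6
```

>>> apply_moves --targets '[[[-0.002,0.016,0],0],[[-0.007,0.04,0],0],[[-0.013,0.064,0],0],[[-0.02,0.09,0],0],[[-0.027,0.115,0],0],[[-0.034,0.14,0],0],[[-0.039,0.16,0],0],[[-0.039,0.16,0],0]]'

```text
time_s: 9.2
eef_pos: [0.4812, 0.044, 0.1208]
tool_rot: [-3.141, 0.003, 0.273]
ft_force: [5.4, 1.6, -15.3]
width: 0.0264
finger_force: 60.8
```

>>> apply_moves --targets '[[[-0.004,0.02,0],0],[[-0.012,0.05,0],0],[[-0.02,0.08,0.001],0],[[-0.029,0.11,0.001],0],[[-0.037,0.14,0.001],0],[[-0.046,0.17,0.001],0],[[-0.054,0.2,0.002],0],[[-0.063,0.23,0.002],0],[[-0.071,0.26,0.002],0],[[-0.08,0.29,0.002],0],[[-0.088,0.32,0.002],0],[[-0.088,0.32,0.002],0]]'

```text
time_s: 10.4
eef_pos: [0.4703, 0.0823, 0.1209]
tool_rot: [-3.141, 0.004, 0.273]
ft_force: [5.1, 2.0, -17.5]
width: 0.0267
finger_force: 60.6
```

>>> apply_moves --targets '[[[-0.004,0.016,0],0],[[-0.01,0.04,0],0],[[-0.017,0.064,0],0],[[-0.024,0.09,0],0],[[-0.031,0.115,0],0],[[-0.037,0.135,0],0],[[-0.042,0.152,0],0],[[-0.042,0.152,0],0]]'

```text
time_s: 11.2
eef_pos: [0.4652, 0.1002, 0.1209]
tool_rot: [-3.142, 0.004, 0.273]
ft_force: [5.4, 0.5, -16.9]
width: 0.0264
finger_force: 60.7
```

```bash
python3 w.py w4.png
```

```text
11.2 [0.4652 0.1002 0.1209] [-3.1416  0.0038  0.2733] [ 1.240e-01  3.270e-01  1.888e+00 -1.000e-03  9.310e-01  1.422e+00] 0.026357151761717615
orange (array([316.7, 352.4]), [278, 313, 78, 90, 4237], array([0.4716, 0.1033, 0.124 ]), [[0.453, 0.089, 0.108], [0.477, 0.114, 0.127]]) ray [0.4593 0.0999 0.107 ]
red (array([166.7, 184.9]), [133, 131, 71, 114, 5320], array([0.498 , 0.1783, 0.0654]), [[0.471, 0.167, 0.039], [0.517, 0.191, 0.076]]) ray [0.4936 0.182  0.055 ]
```

View pics/w4.png

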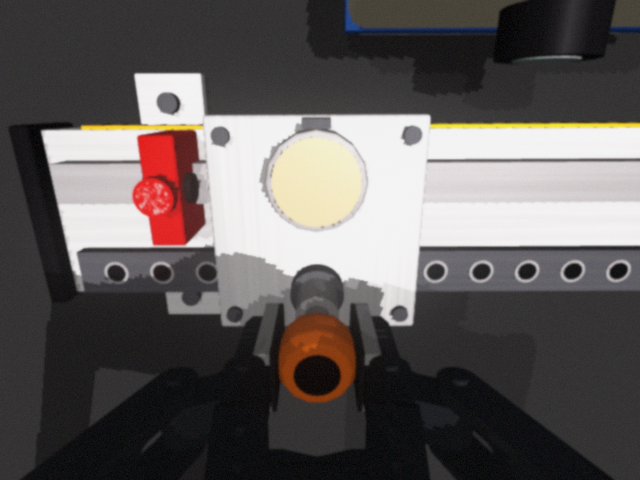

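The carriage's edge (column ~207) is a few mm short of the red block's buffer (~198), and the knob has not shifted in the pads. I'm creeping in.

>>> apply_moves --targets '[[[-0.002,0.008,0],0],[[-0.004,0.016,0],0],[[-0.007,0.024,0],0],[[-0.009,0.032,0],0],[[-0.011,0.04,0],0],[[-0.011,0.04,0],0]]'

```text
time_s: 11.85
eef_pos: [0.4639, 0.1047, 0.1209]
tool_rot: [3.141, 0.004, 0.273]
ft_force: [4.8, 0.2, -16.5]
width: 0.0267
finger_force: 60.7
```

>>> apply_moves --targets '[[[-0.001,0.005,0],0],[[-0.003,0.01,0],0],[[-0.003,0.01,0],0],[[-0.003,0.01,0],0]]'

```text
time_s: 12.25
eef_pos: [0.4636, 0.1058, 0.1209]
tool_rot: [3.141, 0.004, 0.273]
ft_force: [5.3, 1.3, -17.2]
width: 0.0264
finger_force: 60.7
```

>>> apply_moves --targets '[[[-0.001,0.005,0],0],[[-0.003,0.01,0],0],[[-0.003,0.01,0],0],[[-0.003,0.01,0],0]]'

```text
time_s: 12.65
eef_pos: [0.4633, 0.107, 0.1209]
tool_rot: [3.141, 0.004, 0.273]
ft_force: [5.2, -0.5, -16.4]
width: 0.0271
finger_force: 60.7
```

>>> apply_moves --targets '[[[-0.001,0.005,0],0],[[-0.003,0.01,0],0],[[-0.003,0.01,0],0],[[-0.003,0.01,0],0]]'

```text
time_s: 13.05
eef_pos: [0.4631, 0.1074, 0.1209]
tool_rot: [3.14, 0.004, 0.274]
ft_force: [5.6, -3.0, -18.1]
width: 0.0266
finger_force: 60.7
```

>>> apply_moves --targets '[[[-0.001,0.005,0],0],[[-0.003,0.01,0],0],[[-0.003,0.01,0],0],[[-0.003,0.01,0],0]]'

```text
time_s: 13.45
eef_pos: [0.4631, 0.1075, 0.1209]
tool_rot: [3.137, 0.004, 0.275]
ft_force: [7.3, -7.4, -18.4]
width: 0.0263
finger_force: 60.8
```

>>> apply_moves --targets '[[[-0.001,0.004,0],0],[[-0.002,0.008,0],0],[[-0.002,0.008,0],0],[[-0.002,0.008,0],0]]'

```text
time_s: 13.85
eef_pos: [0.4631, 0.1076, 0.1209]
tool_rot: [3.136, 0.004, 0.275]
ft_force: [7.1, -11.7, -18.5]
width: 0.0267
finger_force: 60.8
```

Contact is clear: the arm stalls at y = 0.1075, about 96 mm along against roughly 97 expected, and the push builds to 12 N. One more look before handing in.

```bash
python3 w.py w5.png; python3 -c "
import cv2;i=cv2.imread('pics/w5.png')[90:450,100:480];cv2.imwrite('pics/w5c.png',cv2.resize(i,None,fx=1.6,fy=1.6))"
```

```text
13.85 [0.4631 0.1076 0.1209] [3.1358 0.004  0.2751] [ 0.144  0.326  1.888 -0.008  0.93   1.444] 0.026725592868539646
orange (array([317.1, 352.4]), [278, 313, 78, 90, 4233], array([0.4696, 0.1107, 0.124 ]), [[0.451, 0.097, 0.108], [0.475, 0.122, 0.126]]) ray [0.4572 0.1071 0.107 ]
red (array([180.9, 186. ]), [151, 131, 60, 114, 4643], array([0.4978, 0.179 , 0.0656]), [[0.471, 0.168, 0.05], [0.517, 0.191, 0.076]]) ray [0.4929 0.1825 0.055 ]
```

View pics/w5c.png

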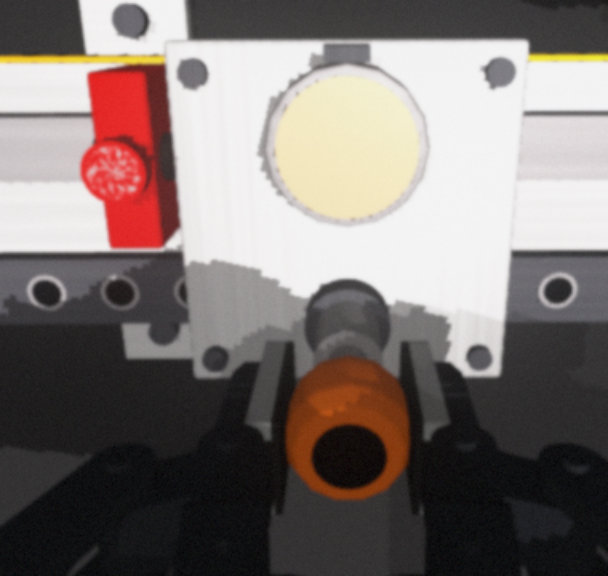

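The carriage edge (crop column ~172) meets the red stop's dark buffer (~168, row 155). The knob is still centred in the pads and raised, with its top at 0.126 m against 0.114 m seated, which is the full 12 mm.

```bash
python3 -c "
from h import *
print(ticket.job_done())"
```

```text
the job is handed in; nothing more can be done
None
```

I handed the job in at about 14 s: the arm still holds the knob, the plunger is up against its stop (12 mm), and the carriage is pressed lightly (about 12 N) against the red stop; the hand-in gave no verdict.

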